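# Change round the blocks of three dry-bath heaters

## Robot

A 6-joint arm with a two-finger parallel gripper is mounted at the origin on the work surface. World frame = base frame: x ahead of the robot, y to its left, z up, the work surface at z = 0. Lengths are in m, angles in rad, forces in N, time in s.
With the tool pointing down it reaches from about 0.35 to 1 m from the base axis. Payload 7.1 kg.
Tool frame: the origin (TCP) lies on the front face of the gripper's body, between the roots of the fingers; the fingertips stand 73 mm ahead of it and the grasp point (between the pads) lies 54 mm ahead of it; z points along the fingers, y is the line along which they close (so a half turn about z gives the same grasp; the last joint's range is limited). The gripper opens to 85 mm and grips with 20 to 120 N. Pads are 22 mm wide; open, the fingers measure 114 mm over their backs; the gripper's body (76 mm by 85 mm) begins 54 mm behind the grasp point. The pads swing forward as they close: fully open they stand 13 mm farther back than shut.
Start: joints at [-1.192, 0.423, 1.63, -0, 1.089, -0.019], TCP at [0.242, -0.576, 0.304] pointing down, gripper open.
Joint ranges: [-3, 3], [-0.9, 2.11], [0.09, 2.58], [-1.31, 4.45], [0.11, 2.69], [-2.54, 2.54]. Speed limits (rad/s): [2.39, 2.39, 3.01, 3.14, 3.14, 3.14].

## Interface

Orientations are given as a unit quaternion [w, x, y, z].
In Python, from station import sense, camera, sign_off, trace gives the robot as it stands.
- The arm moves only by the tool apply_moves, never from a script. Its argument "motion" is a list of rows, each an object with "hand": the opening, from 0 (shut) to 1 (fully open); "slide": the shift along the tool's x, y, z in cm, a list of three; "roll": the turn about the tool's z in degrees. In form: [{"hand": hand, "slide": [dx, dy, dz], "roll": roll}, ...]. A call has 1 to 12 rows; each row shifts and turns the commanded pose from where the row before left it, along the tool's axes as they then stand; what a row does not reach is not made up. A row lasts 1/12 s, in which the tool goes at most 41.7 mm and 7.16 degrees, less where a joint would pass 70% of its speed; a pose out of reach is approached as far as the arm can. A call with a gripper value outside its range is refused whole. The fingers move at their own pace and stop on an object; "grip_force" is the grip in N (left out, the last holds). Time passes only in rows, so rows that do not move let the fingers close. It gives the time, the measured TCP pose, the force, the opening and the grip force at its end, in the units of the state.
- sense(): the state, without advancing time (a new reading comes with each control period).
- camera(name): name is "side" or "top" or "wrist"; returns a dict with "pixels" (384x512x3 uint8, red, green, blue), "K" (3x3 intrinsics, pixels), "k1" (the pictures are not rectified: a ray, as slopes to the right and down, at radius r is drawn at 1 + k1 r^2 times it, then the intrinsics apply), "pose" (4x4, takes a point from camera to world coordinates); the wrist camera has in their place "hand_eye" (4x4, takes a point from camera to tool coordinates, whose origin is the TCP and whose axes are the flange's). Camera axes: x right, y down, z forward; pixel columns grow to the right and rows downward; lengths in m; the calibration is good to about 2 mm. A picture is of the moment at which its call begins: read the wrist's pose just before it. There is no depth.
- sign_off(): hands the job in; it is judged then, once.
Trained networks look in the newest picture that a camera, given by its name, has taken for a name from the list of things; names that differ only in an ending like _2 or _b are one class to them, and where a whole thing is asked for, a point or a joint stands for the part that bears it (a point fixed in the world has none). Each returns a list of dicts, best first, with "conf" (0 to 1); they miss things now and then, are a little off and sometimes report something else, mostly with a low value. They report only what shows in the picture. A call takes as long as a camera call. They do not tell look-alikes from the thing itself.
- trace(camera, target): "pixels" (384x512 bool, what is visible of it) and "location" ([column, row] in pixels, amid what is visible of it).
The state is a dict: "t": time; "qpos": joint angles; "dq": joint speeds; "joint_torque": joint torques, N m; "position": TCP position; "orientation": TCP orientation; "contact_force": force on the tool from outside, world axes, zero at the start; "torque": the same for the moment, N m; "opening": opening from 0.0 (shut) to 1.0 (fully open); "finger_force": force on a finger pad.
Only numpy, scipy, OpenCV 4.12 (cv2) and the standard library are available. Lean on these libraries where they do the work, as an engineer would, in place of code of your own. Each camera call takes 0.05 s, during which the arm holds its last target. There are 200 camera calls.

## Task

Each of the three dry-bath heaters has been given a block that belongs to one of the others. Change the blocks round so that every heater carries the block whose holes suit the tubes waiting in the rack right behind it, lying flat on the plate inside the rim and let go. Use the empty steel tray as the spare place, never set a block on the bare bench, and leave the tip box and the bottle where they stand.

Things in the scene. Friction and masses are not known exactly. Their poses are not given: they have to be found in the camera images.
- block_large: loose block of bare aluminium, 76 mm (its x) by 54 mm (its y) by 50 mm high, about 0.4 kg, with flat plain sides, drilled from above with two wide holes of 29 mm in a row (for 50 ml tubes); origin at the centre of its underside, z up. At the start it stands on the plate of a heater that it does not belong to; grip it across the 54 mm sides from above
- block_medium: loose block of bare aluminium, 76 mm (its x) by 54 mm (its y) by 50 mm high, about 0.4 kg, with flat plain sides, drilled from above with six holes of 17 mm, three by two (for 15 ml tubes); origin at the centre of its underside, z up. At the start it stands on the plate of a heater that it does not belong to; grip it across the 54 mm sides from above
- block_small: loose block of bare aluminium, 76 mm (its x) by 54 mm (its y) by 50 mm high, about 0.4 kg, with flat plain sides, drilled from above with twelve small holes of 11 mm, four by three (for 1.5 ml tubes); origin at the centre of its underside, z up. At the start it stands on the plate of a heater that it does not belong to; grip it across the 54 mm sides from above
- heater_large: white dry-bath heater with dark top, off, fixed, with a rack behind it (+x side, x 76 to 132 mm) of three fat 50 ml tubes (29 mm thick, 118 mm high). 112 mm wide (y), x -126 (panel, robot side) to 65 mm. Steel plate over the origin, 92 (x) by 70 mm (y), top at z = 64 mm, sunk 6 mm inside a rim (top at 70 mm): 8 mm to spare round a block. Origin on the bench under the plate centre
- heater_medium: white dry-bath heater with dark top, off, fixed, with a rack behind it (+x side, x 76 to 132 mm) of eight slim 15 ml tubes (17 mm thick, 120 mm high). 112 mm wide (y), x -126 (panel, robot side) to 65 mm. Steel plate over the origin, 92 (x) by 70 mm (y), top at z = 64 mm, sunk 6 mm inside a rim (top at 70 mm): 8 mm to spare round a block. Origin on the bench under the plate centre
- heater_small: white dry-bath heater with dark top, off, fixed, with a rack behind it (+x side, x 76 to 132 mm) of eighteen tiny 1.5 ml tubes (11 mm thick, 43 mm high). 112 mm wide (y), x -126 (panel, robot side) to 65 mm. Steel plate over the origin, 92 (x) by 70 mm (y), top at z = 64 mm, sunk 6 mm inside a rim (top at 70 mm): 8 mm to spare round a block. Origin on the bench under the plate centre
- tray: empty, flat stainless-steel tray fixed to the bench, 140 mm (x) by 170 mm (y), inner floor at z = 3 mm, edges 14 mm high and 3 mm thick; the spare place for one block. Origin on the bench under its centre
- tip_box: bystander: loose pipette-tip box, 84 by 122 mm, 57 mm high with its white tips, beyond the heaters; origin at the centre of its underside
- bottle: bystander: loose white plastic bottle, 60 mm thick, 115 mm high, upright, beyond the heaters; origin at the centre of its underside
Things that resemble listed ones, but are neither listed nor needed, are in the scene too. What is shaped like the block_large but brown, red or yellow is not meant.

How it is judged:
At the end, for the whole second after the job is handed in: Every block lies on the plate of its own heater (two wide holes with the 50 ml tubes, six holes with the 15 ml tubes, twelve small holes with the 1.5 ml tubes): its centre within 14 mm of the plate's centre, its underside 61 to 68 mm above the bench, tilted less than 0.06 rad, at rest and let go (horizontal distance between block_large and heater_large below 0.014 m and z of block_large in the frame of heater_large between 0.061 and 0.068 m and angle between each of block_large, block_medium, block_small's own z axis and vertical below 0.06 rad and linear speed of each of block_large, block_medium, block_small below 0.02 m/s and angular speed of each of block_large, block_medium, block_small below 0.2 rad/s and contact force between each of block_large, block_medium, block_small and the fingers below 0.1 N and horizontal distance between block_medium and heater_medium below 0.014 m and z of block_medium in the frame of heater_medium between 0.061 and 0.068 m and horizontal distance between block_small and heater_small below 0.014 m and z of block_small in the frame of heater_small between 0.061 and 0.068 m); the robot touches nothing.
It fails at once if a block came to rest on the bare bench, outside the tray ((height (world z) of block_large below 0.04 m and horizontal distance between block_large and tray above 0.085 m and linear speed of block_large below 0.01 m/s) or (height (world z) of block_medium below 0.04 m and horizontal distance between block_medium and tray above 0.085 m and linear speed of block_medium below 0.01 m/s) or (height (world z) of block_small below 0.04 m and horizontal distance between block_small and tray above 0.085 m and linear speed of block_small below 0.01 m/s)).
It fails at once if the tip box or the bottle was pushed more than 20 mm or tipped over (distance of any of tip_box, bottle from where it was at the start of the episode above 0.02 m or angle between any of tip_box, bottle's own z axis and vertical above 0.3 rad).
It also fails if it takes over 112 s, if anything falls off the work surface, if the arm or the gripper's body presses on something with over 40 N, if the wrist force passes 120 N, or if a joint passes its speed limit or range.

## Working session

There is one attempt and no reset: what is moved stays moved. The work goes in short steps, Python scripts to look and compute and a tool call to move; the robot and the scene stay as the last step left them, time stands still between calls to the robot, and variables do not carry over. Pictures are saved under pics/ and viewed, at most 14 in all, crops included, and the job is handed in when it is done.

Besides the shell and the picture viewer there is one more tool, called by a JSON object that holds its "op" and its "data", one argument or row to a line. apply_moves: Moves the arm, as the interface text tells. Its arguments: {"type":"object","properties":{"motion":{"type":"array"},"grip_force":{"type":"number"}},"required":["motion"]}

```bash
ls; mkdir -p pics; python3 - <<'E'
from station import sense, camera, trace
import cv2, numpy as np
s=sense(); print({k:np.round(v,3).tolist() for k,v in s.items()})
for n in ["side","top"]:
    c=camera(n); cv2.imwrite(f"pics/{n}0.png",cv2.resize(c["pixels"][:,:,::-1],(800,600),interpolation=cv2.INTER_CUBIC))
    print(n,c["K"].tolist(),c["k1"],np.round(c["pose"],3).tolist())
    for t in ["block_large","block_medium","block_small","heater_large","heater_medium","heater_small","tray","tip_box","bottle"]:
        print(t,[(round(d["conf"],2),np.round(d["location"]).tolist(),int(d["pixels"].sum())) for d in trace(n,t)][:5])
E
```

```text
pics
{'t': 0.0, 'qpos': [-1.192, 0.424, 1.631, -0.0, 1.089, -0.019], 'dq': [-0.001, -0.001, -0.001, -0.002, 0.001, -0.001], 'joint_torque': [-0.004, -55.74, -28.175, -0.0, 0.007, 0.0], 'position': [0.242, -0.576, 0.303], 'orientation': [-0.001, 0.98, 0.198, -0.0], 'contact_force': [0.132, -0.812, -0.478], 'torque': [0.016, 0.012, -0.012], 'finger_force': 0.0, 'opening': 0.997}
side [[360.75324052468073, 0.0, 257.9797622423344], [0.0, 360.75324052468073, 190.4649094980933], [0.0, 0.0, 1.0]] -0.035252717623970364 [[-0.949, -0.145, 0.281, 0.173], [-0.316, 0.502, -0.805, 1.107], [-0.025, -0.853, -0.522, 0.759], [0.0, 0.0, 0.0, 1.0]]
block_large [(0.94, [252.0, 250.0], 772), (0.79, [300.0, 238.0], 594), (0.73, [231.0, 308.0], 913), (0.63, [190.0, 286.0], 715)]
block_medium [(0.94, [246.0, 196.0], 492)]
block_small [(0.67, [303.0, 145.0], 248)]
heater_large [(0.72, [301.0, 154.0], 1203)]
heater_medium [(0.62, [179.0, 247.0], 1140), (0.56, [248.0, 270.0], 3282)]
heater_small [(0.95, [252.0, 210.0], 1859), (0.37, [180.0, 246.0], 1200)]
tray [(0.83, [268.0, 183.0], 745), (0.56, [246.0, 269.0]
[... 185 characters left out ...]
1561211550165, 0.0, 262.42547883205975], [0.0, 462.01561211550165, 189.99565514179108], [0.0, 0.0, 1.0]] -0.17887045164267168 [[0.028, -0.999, 0.045, 0.458], [-1.0, -0.027, 0.007, 0.066], [-0.005, -0.045, -0.999, 1.434], [0.0, 0.0, 0.0, 1.0]]
block_large [(0.97, [114.0, 206.0], 585), (0.96, [158.0, 212.0], 614), (0.95, [216.0, 250.0], 496), (0.73, [127.0, 164.0], 540)]
block_medium [(0.8, [247.0, 170.0], 532)]
block_small [(0.57, [409.0, 213.0], 606)]
heater_large [(0.95, [402.0, 217.0], 2303)]
heater_medium [(0.66, [168.0, 217.0], 2639)]
heater_small [(0.76, [245.0, 187.0], 2540)]
tray [(0.72, [329.0, 176.0], 2306)]
tip_box [(0.69, [171.0, 130.0], 1176)]
bottle [(0.84, [413.0, 137.0], 428)]
```

View pics/top0.png

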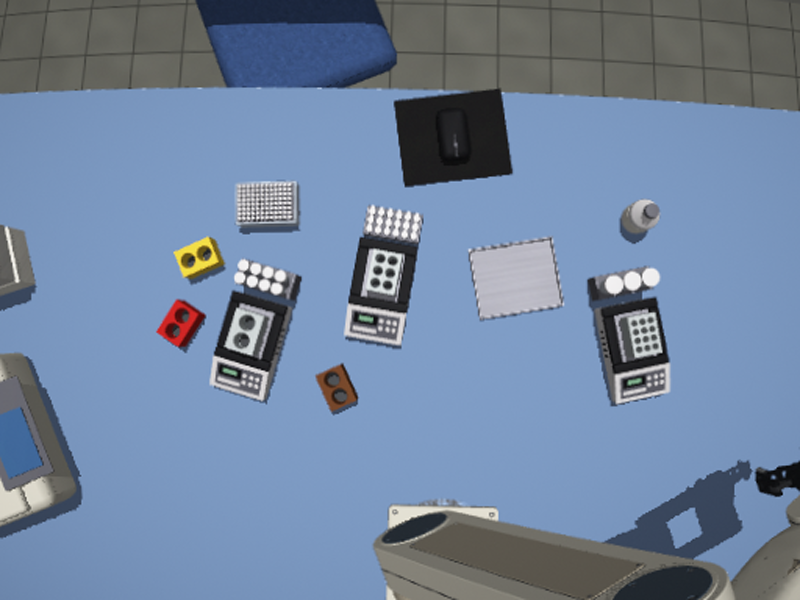

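View pics/side0.png

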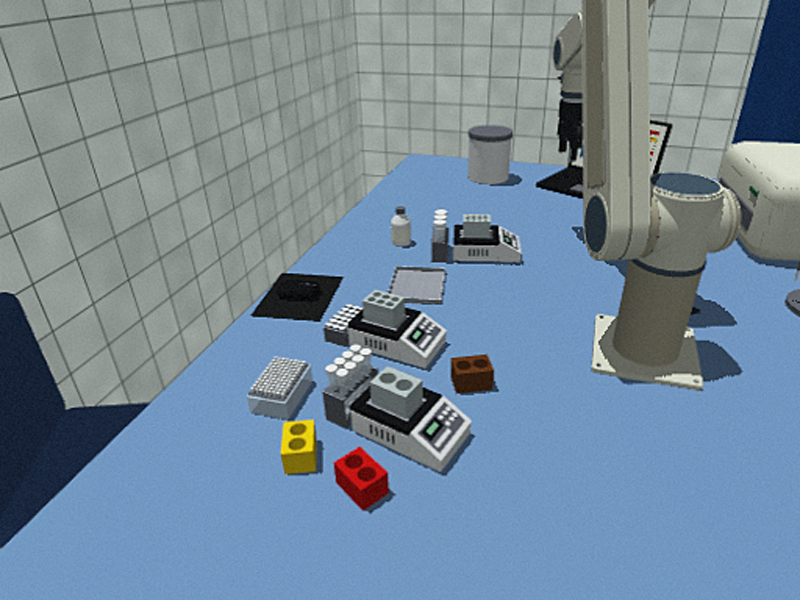

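Top view (800x600 pixels): there are four two-hole blocks. The grey one at (243,330) stands on the heater with the slim tubes. Brown (337,388), red (181,323) and yellow (198,257) are decoys on the bench. So `block_large` is the grey one on `heater_medium` (left). `block_medium` (six holes, 383,270) is on `heater_small` (middle). `block_small` (twelve holes, 641,335) is on `heater_large` (right). The tray is at (517,278). The side view agrees.

```bash
cat > h.py <<'E'
import numpy as np, cv2
from scipy.optimize import minimize
from scipy.spatial.transform import Rotation as R
from station import sense, camera, trace
def grab(name):
    s=sense(); c=camera(name)
    if name=="wrist":
        T=np.eye(4); q=s["orientation"]; T[:3,:3]=R.from_quat([q[1],q[2],q[3],q[0]]).as_matrix(); T[:3,3]=s["position"]
        c["pose"]=T@c["hand_eye"]
    return c
def proj(c,P):
    X=(np.asarray(P,float)-c["pose"][:3,3])@c["pose"][:3,:3]; u=X[:,:2]/X[:,2:]
    u=u*(1+c["k1"]*(u**2).sum(1,keepdims=True)); K=c["K"]
    return u*[K[0,0],K[1,1]]+K[:2,2]
def unproj(c,px,z):
    K=np.asarray(c["K"]); d=(np.atleast_2d(px)-K[:2,2])/[K[0,0],K[1,1]]; u=d.copy()
    for _ in range(20): u=d/(1+c["k1"]*(u**2).sum(1,keepdims=True))
    r=np.c_[u,np.ones(len(u))]@c["pose"][:3,:3].T; o=c["pose"][:3,3]
    return o+r*((z-o[2])/r[:,2])[:,None]
def place(p,L):
    c,s=np.cos(p[2]),np.sin(p[2]); L=np.asarray(L,float)
    return np.c_[L[:,0]*c-L[:,1]*s+p[0],L[:,0]*s+L[:,1]*c+p[1],L[:,2]]
def box(x0,x1,y0,y1,z0,z1): return [[x,y,z] for x in(x0,x1) for y in(y0,y1) for z in(z0,z1)]
BLK=box(-.038,.038,-.027,.027,.064,.114); TRAY=box(-.07,.07,-.085,.085,0,.014)
PLATE=[[x,y,.07] for x,y in((-.046,-.035),(.046,-.035),(.046,.035),(-.046,.035))]
def fit(c,mask,L,p0):
    "x,y,yaw whose projected hull best overlaps the mask"
    S=8
    def cost(p):
        h=cv2.convexHull(np.round(proj(c,place(p,L))*S*16).astype(np.int32))
        m=np.zeros((384*2,512*2),np.uint8); cv2.fillConvexPoly(m,np.round(h*2/S).astype(np.int32),1,shift=4)
        return 1-(m&M).sum()/max((m|M).sum(),1)
    M=cv2.resize(mask.astype(np.uint8),None,fx=2,fy=2,interpolation=cv2.INTER_NEAREST)
    best=None
    for dy in np.radians([-20,-10,0,10,20]):
        q=np.add(p0,[0,0,dy])
        r=minimize(cost,q,method="Nelder-Mead",options=dict(initial_simplex=[q,q+[.01,0,0],q+[0,.01,0],q+[0,0,.15]],xatol=1e-4,fatol=1e-5))
        if best is None or r.fun<best.fun: best=r
    return best.x,1-best.fun
E
python3 - <<'E'
from h import *
c=grab("top"); img=c["pixels"][:,:,::-1].copy()
img=cv2.resize(img,None,fx=3,fy=3,interpolation=cv2.INTER_CUBIC)
def pick(t,near):
    return min(trace("top",t),key=lambda d:np.hypot(*(np.array(d["location"])-near)))
for t,near,L,z,y0 in [("block_large",(156,212),BLK,.09,-.3),("block_medium",(246,172),BLK,.09,-.1),("block_small",(410,214),BLK,.09,.1),("tray",(330,178),TRAY,.0,.1)]:
    d=pick(t,near); p0=np.r_[unproj(c,d["location"],z)[0,:2],y0]
    p,iou=fit(c,d["pixels"],L,p0); print(t,d["location"],"x y yaw",np.round(p[:2],4),round(np.degrees(p[2]),1),"iou",round(iou,3))
    for s,col in ((L,(0,0,255)),(PLATE,(0,255,0))):
        if s is PLATE and t=="tray": continue
        for a in proj(c,place(p,s)): cv2.circle(img,tuple(int(v) for v in (a+.5)*3),2,col,-1)
for t in ["tip_box","bottle"]:
    d=trace("top",t)[0]; print(t,np.round(unproj(c,d["location"],.06)[0],3))
cv2.imwrite("pics/fit0.png",img[460:760,430:1280][:, :800])
w=camera("wrist"); print(np.round(w["hand_eye"],3).tolist(),w["K"].tolist(),w["k1"])
E
```

```text
block_large [160.0, 214.7] x y yaw [0.4447 0.3791] -15.5 iou 0.943
block_medium [245.0, 170.8] x y yaw [0.5608 0.1238] -10.8 iou 0.926
block_small [413.5, 210.7] x y yaw [ 0.4575 -0.3639] 10.2 iou 0.901
tray [330.2, 174.6] x y yaw [ 0.5654 -0.1341] 10.7 iou 0.948
tip_box [0.695 0.361 0.06 ]
bottle [ 0.692 -0.371  0.06 ]
[[-0.001, -0.963, -0.269, 0.068], [1.0, -0.001, 0.001, 0.0], [-0.001, -0.269, 0.963, -0.071], [0.0, 0.0, 0.0, 1.0]] [[294.18725399220847, 0.0, 251.08315890698742], [0.0, 294.18725399220847, 190.8350530598645], [0.0, 0.0, 1.0]] 0.020039102343493997
```

View pics/fit0.png

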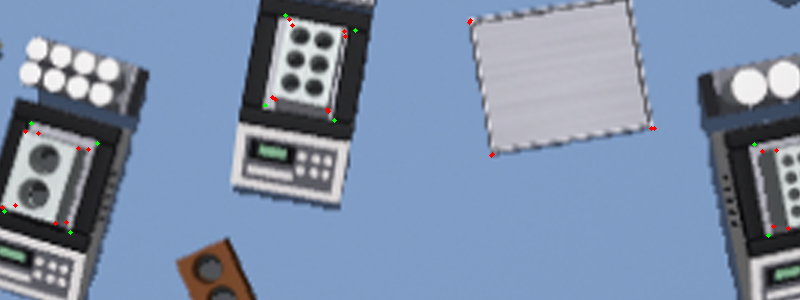

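The top-view fits match the picture: the red points sit on the block and tray outlines. I'll go over `block_small` for a closer look.

{"op": "apply_moves", "data": {
  "motion": [
    {"hand": 1, "slide": [3.5, -1.4, 0], "roll": 0},
    {"hand": 1, "slide": [3.5, -1.4, 0], "roll": 0},
    {"hand": 1, "slide": [3.5, -1.4, 0], "roll": 0},
    {"hand": 1, "slide": [3.5, -1.4, 0], "roll": 0},
    {"hand": 1, "slide": [3.5, -1.4, 0], "roll": 0},
    {"hand": 1, "slide": [3.5, -1.4, 0], "roll": 0},
    {"hand": 1, "slide": [3.5, -1.4, 0], "roll": 0},
    {"hand": 1, "slide": [3.5, -1.4, 0], "roll": 0},
    {"hand": 1, "slide": [0, 0, 0], "roll": 6.3},
    {"hand": 1, "slide": [0, 0, 0], "roll": 6.3},
    {"hand": 1, "slide": [0, 0, 0], "roll": 0},
    {"hand": 1, "slide": [0, 0, 0], "roll": 0}
  ],
  "grip_force": 60
}}

```text
t: 2.4
position: [0.4569, -0.3644, 0.3039]
orientation: [0.0, 0.996, 0.091, -0.0]
contact_force: [0.6, 0.6, -0.4]
opening: 1.001
finger_force: 0.0
```

```bash
cat >> h.py <<'E'
def tool():
    s=sense(); q=s["orientation"]; m=R.from_quat([q[1],q[2],q[3],q[0]]).as_matrix()
    return np.array(s["position"]),np.degrees(np.arctan2(m[1,0],m[0,0])),s
def goto(x,y,a):
    p,b,s=tool(); r=np.radians(b); d=np.array([x,y])-p[:2]
    print("go slide cm",np.round(100*np.array([d@[np.cos(r),np.sin(r)],d@[np.sin(r),-np.cos(r)]]),2),"then roll",round((b-a+180)%360-180,1),"| z",np.round(p[2],4),"t",round(s["t"],2),"q6",round(s["qpos"][5],2),"open",round(s["opening"],3),"F",np.round(s["contact_force"],1))
def wrist(name,jobs,crop=None):
    "jobs: (target,local hull,z,guess x,y,deg); prints fits, saves overlay"
    c=grab("wrist"); img=cv2.resize(c["pixels"][:,:,::-1],None,fx=1.5,fy=1.5); out=[]
    for t,L,z,g in jobs:
        g=np.array([g[0],g[1],np.radians(g[2])]); ds=trace("wrist",t)
        if not ds: print(t,"none"); continue
        u=proj(c,place(g,[[0,0,z]]))[0]
        d=min(ds,key=lambda d:np.hypot(*(np.array(d["location"])-u)))
        p,i=fit(c,d["pixels"],L,g); print(t,round(d["conf"],2),np.round(d["location"]),"expected",np.round(u),"->",np.round(p[:2],4),round(np.degrees(p[2]),1),"iou",round(i,3)); out.append(p)
        for s,col in ((L,(0,0,255)),(PLATE,(0,255,0))):
            if t=="tray" and s is PLATE: continue
            for a in proj(c,place(p,s)): cv2.circle(img,tuple(int(v) for v in (a+.5)*1.5),2,col,-1)
    cv2.imwrite(f"pics/{name}.png",img); np.savez(f"{name}.npz",pixels=c["pixels"],pose=c["pose"],K=c["K"],k1=c["k1"])
    return c,out
E
python3 - <<'E'
from h import *
goto(.4575,-.3639,10.2)
wrist("w1",[("block_small",BLK,.09,(.4575,-.3639,10.2))])
E
```

```text
go slide cm [ 0.06 -0.03] then roll 0.2 | z 0.3039 t 2.4 q6 0.7 open 1.001 F [ 0.6  0.6 -0.4]
block_small 0.61 [245. 177.] expected [250. 179.] -> [ 0.4595 -0.3628] 11.8 iou 0.978
```

View pics/w1.png

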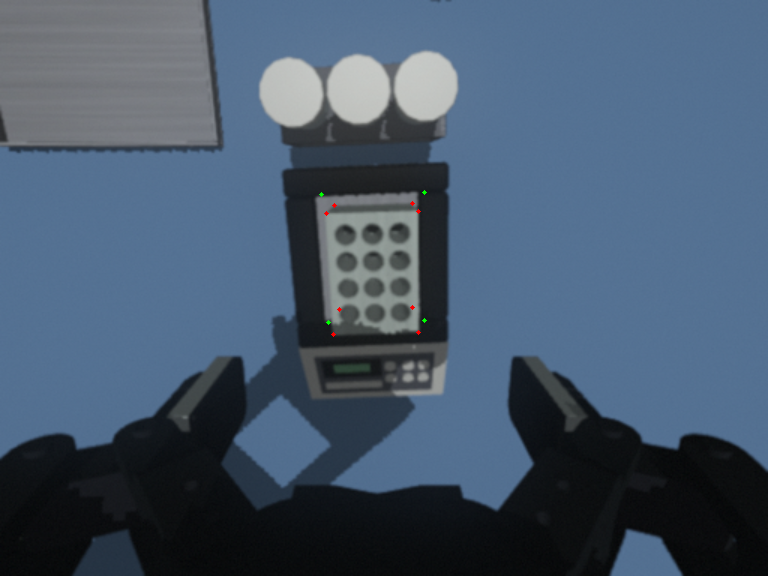

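The wrist view shows the twelve-hole block on the heater with the three fat tubes. Its outline lies at (326–418, 210–333) and the fit is good (IoU 0.98). Descend, grip and lift.

{"op": "apply_moves", "data": {
  "motion": [
    {"hand": 1, "slide": [0.28, -0.1, 3.8], "roll": -1},
    {"hand": 1, "slide": [0, 0, 4], "roll": 0},
    {"hand": 1, "slide": [0, 0, 4], "roll": 0},
    {"hand": 1, "slide": [0, 0, 3], "roll": 0},
    {"hand": 1, "slide": [0, 0, 1], "roll": 0},
    {"hand": 1, "slide": [0, 0, 0], "roll": 0},
    {"hand": 0, "slide": [0, 0, 0], "roll": 0},
    {"hand": 0, "slide": [0, 0, 0], "roll": 0},
    {"hand": 0, "slide": [0, 0, 0], "roll": 0},
    {"hand": 0, "slide": [0, 0, 0], "roll": 0},
    {"hand": 0, "slide": [0, 0, 0], "roll": 0},
    {"hand": 0, "slide": [0, 0, 0], "roll": 0}
  ],
  "grip_force": 60
}}

```text
t: 3.5
position: [0.4605, -0.3638, 0.1484]
orientation: [0.001, 0.995, 0.098, 0.001]
contact_force: [-1.0, 1.0, 6.1]
opening: 0.626
finger_force: 64.8
```

{"op": "apply_moves", "data": {
  "motion": [
    {"hand": 0, "slide": [0, 0, -1.5], "roll": 0},
    {"hand": 0, "slide": [0, 0, -3], "roll": 0},
    {"hand": 0, "slide": [0, 0, -4], "roll": 0},
    {"hand": 0, "slide": [0, 0, -4], "roll": 0},
    {"hand": 0, "slide": [0, 0, -3], "roll": 0},
    {"hand": 0, "slide": [0, 0, 0], "roll": 0}
  ]
}}

```text
t: 4.0
position: [0.4618, -0.3649, 0.3091]
orientation: [0.005, 0.995, 0.098, 0.005]
contact_force: [0.9, -1.0, -2.5]
opening: 0.624
finger_force: 64.6
```

```bash
python3 - <<'E'
from h import *
goto(.5654,-.1341,10.7)
wrist("w2",[("block_small",BLK,.09,(.4595,-.3628,11)),("tray",TRAY,0,(.5654,-.1341,10.7))])
E
```

```text
go slide cm [ 14.65 -20.62] then roll 0.5 | z 0.3091 t 4.0 q6 0.69 open 0.624 F [ 0.9 -1.  -2.5]
block_small 0.78 [247. 245.] expected [246. 182.] -> [ 0.4018 -0.356 ] 56.1 iou 0.246
tray 0.77 [71. 52.] expected [69. 40.] -> [ 0.5675 -0.1321] 10.9 iou 0.994
```

View pics/w2.png

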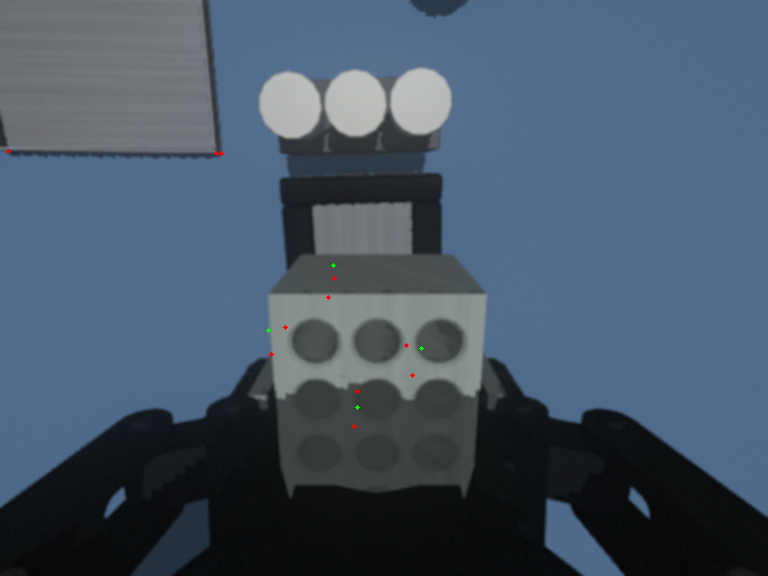

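The block is held square between the fingers and the plate's far corners show at (313,204) and (412,203). Now to the tray.

{"op": "apply_moves", "data": {
  "motion": [
    {"hand": 0, "slide": [2.1, -3, 0], "roll": 0},
    {"hand": 0, "slide": [2.1, -3, 0], "roll": 0},
    {"hand": 0, "slide": [2.1, -3, 0], "roll": 0},
    {"hand": 0, "slide": [2.1, -3, 0], "roll": 0},
    {"hand": 0, "slide": [2.1, -3, 0], "roll": 0},
    {"hand": 0, "slide": [2.1, -3, 0], "roll": 0},
    {"hand": 0, "slide": [2.2, -2.8, 0], "roll": 0},
    {"hand": 0, "slide": [0, 0, 4], "roll": 0},
    {"hand": 0, "slide": [0, 0, 4], "roll": 0},
    {"hand": 0, "slide": [0, 0, 0], "roll": 0},
    {"hand": 0, "slide": [0, 0, 0], "roll": 0},
    {"hand": 0, "slide": [0, 0, 0], "roll": 0}
  ]
}}

```text
t: 5.15
position: [0.5643, -0.1306, 0.2212]
orientation: [-0.0, 0.995, 0.097, -0.0]
contact_force: [0.8, 0.2, -2.9]
opening: 0.621
finger_force: 65.8
```

```bash
python3 - <<'E'
from h import *
goto(.5675,-.1321,10.9)
c=grab("wrist"); cv2.imwrite("pics/t.png",c["pixels"][:,:,::-1])
goto(.5675,-.1321,10.9)
E
```

```text
go slide cm [0.28 0.21] then roll 0.3 | z 0.2212 t 5.15 q6 1.13 open 0.621 F [ 0.8  0.2 -2.9]
go slide cm [0.22 0.17] then roll 0.2 | z 0.2223 t 5.2 q6 1.13 open 0.624 F [-0.4 -0.9 -2.5]
```

{"op": "apply_moves", "data": {
  "motion": [
    {"hand": 0, "slide": [0.2, 0.2, 3.5], "roll": 0},
    {"hand": 0, "slide": [0, 0, 4], "roll": 0},
    {"hand": 0, "slide": [0, 0, 3.5], "roll": 0},
    {"hand": 0, "slide": [0, 0, 1], "roll": 0},
    {"hand": 0, "slide": [0, 0, 0.6], "roll": 0},
    {"hand": 0, "slide": [0, 0, 0.5], "roll": 0},
    {"hand": 0, "slide": [0, 0, 0], "roll": 0},
    {"hand": 0, "slide": [0, 0, 0], "roll": 0}
  ]
}}

```text
t: 5.87
position: [0.568, -0.1322, 0.0919]
orientation: [0.001, 0.995, 0.097, 0.002]
contact_force: [-0.4, -0.0, -3.3]
opening: 0.628
finger_force: 65.8
```

{"op": "apply_moves", "data": {
  "motion": [
    {"hand": 0, "slide": [0, 0, 0.2], "roll": 0},
    {"hand": 0, "slide": [0, 0, 0.1], "roll": 0},
    {"hand": 0, "slide": [0, 0, 0], "roll": 0},
    {"hand": 0, "slide": [0, 0, 0], "roll": 0}
  ]
}}

```text
t: 6.2
position: [0.5669, -0.1318, 0.0875]
orientation: [0.0, 0.995, 0.098, 0.0]
contact_force: [-0.8, 0.1, 0.4]
opening: 0.624
finger_force: 66.4
```

{"op": "apply_moves", "data": {
  "motion": [
    {"hand": 1, "slide": [0, 0, 0], "roll": 0},
    {"hand": 1, "slide": [0, 0, 0], "roll": 0},
    {"hand": 1, "slide": [0, 0, 0], "roll": 0},
    {"hand": 1, "slide": [0, 0, 0], "roll": 0},
    {"hand": 1, "slide": [0, 0, -3], "roll": 0},
    {"hand": 1, "slide": [0, 0, -4], "roll": 0},
    {"hand": 1, "slide": [0, 0, -4], "roll": 0},
    {"hand": 1, "slide": [0, 0, -4], "roll": 0},
    {"hand": 1, "slide": [0, 0, -4], "roll": 0},
    {"hand": 1, "slide": [0, 0, -3], "roll": 0}
  ]
}}

```text
t: 7.03
position: [0.5671, -0.1319, 0.3107]
orientation: [0.001, 0.995, 0.098, 0.002]
contact_force: [0.9, -0.2, -0.3]
opening: 0.997
finger_force: 0.0
```

{"op": "apply_moves", "data": {
  "motion": [
    {"hand": 1, "slide": [-2.1, 3, 0], "roll": 0},
    {"hand": 1, "slide": [-2.1, 3, 0], "roll": 0},
    {"hand": 1, "slide": [-2.1, 3, 0], "roll": 0},
    {"hand": 1, "slide": [-2.1, 3, 0], "roll": 0},
    {"hand": 1, "slide": [-2.1, 3, 0], "roll": 0},
    {"hand": 1, "slide": [-2.1, 3, 0], "roll": 0},
    {"hand": 1, "slide": [-2.1, 3, 0], "roll": 0},
    {"hand": 1, "slide": [0, 0, 0], "roll": 0},
    {"hand": 1, "slide": [0, 0, 0], "roll": 0},
    {"hand": 1, "slide": [0, 0, 0], "roll": 0}
  ]
}}

```text
t: 7.87
position: [0.463, -0.3661, 0.3068]
orientation: [-0.0, 0.995, 0.097, -0.0]
contact_force: [0.4, 0.1, -0.3]
opening: 0.999
finger_force: 0.0
```

```bash
cat >> h.py <<'E'
def plate(c,name,g,thr=80):
    "pose of the heater from the light plate inside the dark top: bright region around the guess -> corners at rim height"
    g=np.array([g[0],g[1],np.radians(g[2])]); px=c["pixels"]; gray=cv2.GaussianBlur(px.max(2),(3,3),0)
    roi=np.zeros(gray.shape,np.uint8); cv2.fillConvexPoly(roi,cv2.convexHull(np.round(proj(c,place(g,[[x,y,.07] for x in(-.058,.058) for y in(-.047,.047)]))).astype(np.int32)),1)
    m=((gray>thr)&(roi>0)).astype(np.uint8); n,l,st,_=cv2.connectedComponentsWithStats(m); m=l==1+np.argmax(st[1:,4])
    p,i=fit(c,m,PLATE,g); print("plate",np.round(p[:2],4),round(np.degrees(p[2]),1),"iou",round(i,3),"area",m.sum())
    img=cv2.resize(px[:,:,::-1],None,fx=1.5,fy=1.5)
    cv2.polylines(img,[np.round((proj(c,place(p,PLATE))+.5)*1.5).astype(np.int32)],True,(0,255,0),1)
    cv2.imwrite(f"pics/{name}.png",img); return p
E
python3 - <<'E'
from h import *
goto(.4575,-.3639,10.2)
c=grab("wrist"); plate(c,"w3",(.4590,-.3610,10.5))
E
```

```text
go slide cm [-0.5  -0.32] then roll 0.9 | z 0.3068 t 7.87 q6 0.69 open 0.999 F [ 0.4  0.1 -0.3]
plate [ 0.4583 -0.3594] 12.4 iou 0.914 area 5068
```

View pics/w3.png

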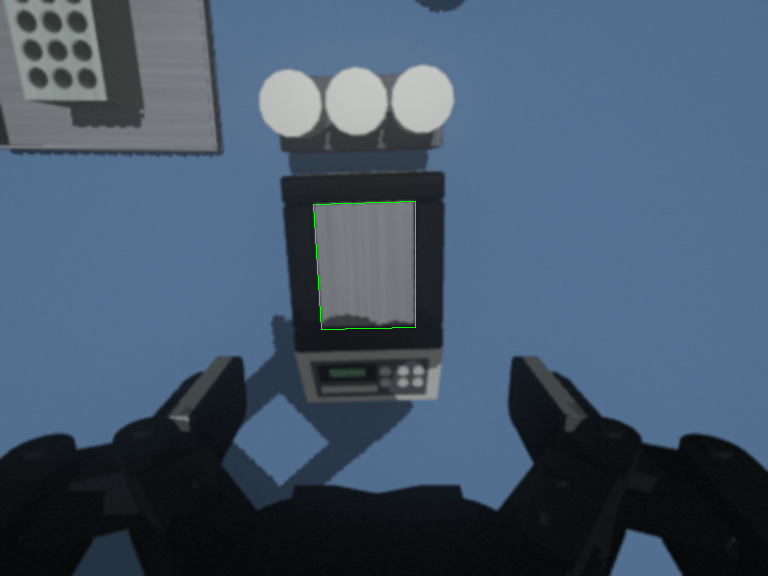

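The plate outline fits the picture (313–415, 202–329), so `heater_large` is at about (0.458, −0.359), yaw 12°. `block_small` stands flat in the tray. Next is the grey two-hole block on the left heater.

{"op": "apply_moves", "data": {
  "motion": [
    {"hand": 1, "slide": [0.6, -3.7, 0], "roll": 0},
    {"hand": 1, "slide": [0.6, -3.7, 0], "roll": 0},
    {"hand": 1, "slide": [0.6, -3.7, 0], "roll": 0},
    {"hand": 1, "slide": [0.6, -3.7, 0], "roll": 0},
    {"hand": 1, "slide": [0.6, -3.7, 0], "roll": 0},
    {"hand": 1, "slide": [0.6, -3.7, 0], "roll": 0},
    {"hand": 1, "slide": [0.6, -3.7, 0], "roll": 0},
    {"hand": 1, "slide": [0.6, -3.7, 0], "roll": 0},
    {"hand": 1, "slide": [0.6, -3.7, 0], "roll": 0},
    {"hand": 1, "slide": [0.6, -3.7, 0], "roll": 0},
    {"hand": 1, "slide": [0, 0, 0], "roll": -7},
    {"hand": 1, "slide": [0, 0, 0], "roll": -7}
  ]
}}

```text
t: 8.92
position: [0.4497, 0.0119, 0.3071]
orientation: [-0.0, 0.975, 0.224, 0.0]
contact_force: [0.7, 0.2, -0.0]
opening: 1.001
finger_force: 0.0
```

```bash
python3 -c "
from h import *
goto(.4447,.3791,164.5)"
```

```text
go slide cm [ 15.58 -33.26] then roll -138.6 | z 0.3071 t 8.92 q6 1.12 open 1.001 F [ 0.7  0.2 -0. ]
```

{"op": "apply_moves", "data": {
  "motion": [
    {"hand": 1, "slide": [1.55, -3.3, 0], "roll": 0},
    {"hand": 1, "slide": [1.55, -3.3, 0], "roll": 0},
    {"hand": 1, "slide": [1.55, -3.3, 0], "roll": 0},
    {"hand": 1, "slide": [1.55, -3.3, 0], "roll": 0},
    {"hand": 1, "slide": [1.55, -3.3, 0], "roll": 0},
    {"hand": 1, "slide": [1.55, -3.3, 0], "roll": 0},
    {"hand": 1, "slide": [1.55, -3.3, 0], "roll": 0},
    {"hand": 1, "slide": [1.55, -3.3, 0], "roll": 0},
    {"hand": 1, "slide": [1.55, -3.3, 0], "roll": 0},
    {"hand": 1, "slide": [1.55, -3.3, 0], "roll": 0},
    {"hand": 1, "slide": [0, 0, 0], "roll": -7},
    {"hand": 1, "slide": [0, 0, 0], "roll": -7}
  ]
}}

```text
t: 9.92
position: [0.4483, 0.3762, 0.3067]
orientation: [-0.0, 0.94, 0.34, -0.0]
contact_force: [0.8, -0.4, -0.6]
opening: 0.998
finger_force: 0.0
```

{"op": "apply_moves", "data": {
  "motion": [
    {"hand": 1, "slide": [0, 0, 0], "roll": -7},
    {"hand": 1, "slide": [0, 0, 0], "roll": -7},
    {"hand": 1, "slide": [0, 0, 0], "roll": -7},
    {"hand": 1, "slide": [0, 0, 0], "roll": -7},
    {"hand": 1, "slide": [0, 0, 0], "roll": -7},
    {"hand": 1, "slide": [0, 0, 0], "roll": -7},
    {"hand": 1, "slide": [0, 0, 0], "roll": -7},
    {"hand": 1, "slide": [0, 0, 0], "roll": -7},
    {"hand": 1, "slide": [0, 0, 0], "roll": -7},
    {"hand": 1, "slide": [0, 0, 0], "roll": -7},
    {"hand": 1, "slide": [0, 0, 0], "roll": -7},
    {"hand": 1, "slide": [0, 0, 0], "roll": -7}
  ]
}}

```text
t: 10.92
position: [0.4486, 0.374, 0.307]
orientation: [-0.0, 0.472, 0.882, -0.0]
contact_force: [0.1, -0.3, 0.4]
opening: 1.0
finger_force: 0.0
```

{"op": "apply_moves", "data": {
  "motion": [
    {"hand": 1, "slide": [0, 0, 0], "roll": -7},
    {"hand": 1, "slide": [0, 0, 0], "roll": -7},
    {"hand": 1, "slide": [0, 0, 0], "roll": -7},
    {"hand": 1, "slide": [0, 0, 0], "roll": -7},
    {"hand": 1, "slide": [0, 0, 0], "roll": -7},
    {"hand": 1, "slide": [0, 0, 0], "roll": -6},
    {"hand": 1, "slide": [0, 0, 0], "roll": 0},
    {"hand": 1, "slide": [0, 0, 0], "roll": 0}
  ]
}}

```text
t: 11.58
position: [0.449, 0.3737, 0.307]
orientation: [-0.0, 0.138, 0.99, 0.0]
contact_force: [-0.9, -0.1, -0.8]
opening: 0.999
finger_force: 0.0
```

```bash
python3 - <<'E'
from h import *
c,o=wrist("w4",[("block_large",BLK,.09,(.4447,.3791,-15.5))])
p=o[0]; goto(p[0],p[1],np.degrees(p[2])+180)
E
```

```text
block_large 0.88 [258. 178.] expected [256. 173.] -> [0.4461 0.3818] -15.8 iou 0.955
go slide cm [0.54 0.71] then roll -0.1 | z 0.307 t 11.68 q6 -0.62 open 1.002 F [-0.7 -0.3  0.6]
```

View pics/w4.png

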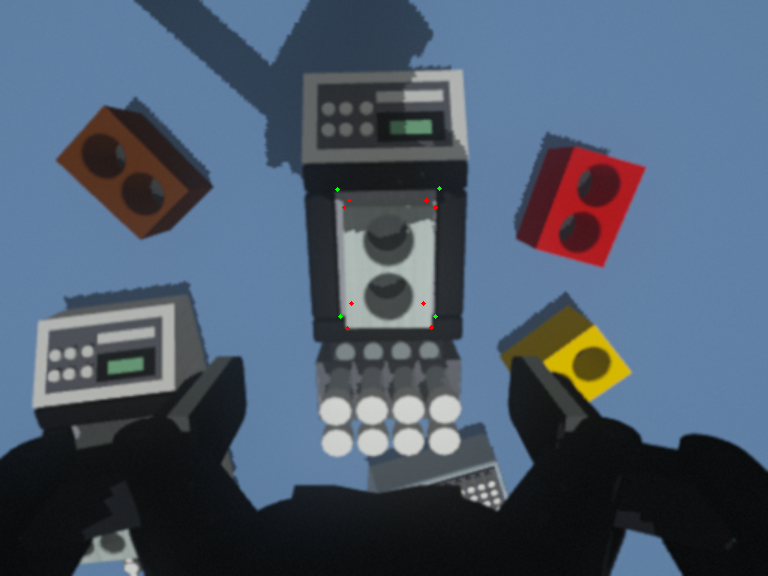

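Candidates for `block_large` in this view: grey (390,265), brown (135,170), red (580,205), yellow (565,350). Only the grey one is bare aluminium on a heater, so that is the one to grip. The view is already enlarged.

{"op": "apply_moves", "data": {
  "motion": [
    {"hand": 1, "slide": [0.5, 0.7, 3.6], "roll": 0},
    {"hand": 1, "slide": [0, 0, 4], "roll": 0},
    {"hand": 1, "slide": [0, 0, 4], "roll": 0},
    {"hand": 1, "slide": [0, 0, 3], "roll": 0},
    {"hand": 1, "slide": [0, 0, 1.4], "roll": 0},
    {"hand": 1, "slide": [0, 0, 0], "roll": 0},
    {"hand": 0, "slide": [0, 0, 0], "roll": 0},
    {"hand": 0, "slide": [0, 0, 0], "roll": 0},
    {"hand": 0, "slide": [0, 0, 0], "roll": 0},
    {"hand": 0, "slide": [0, 0, 0], "roll": 0},
    {"hand": 0, "slide": [0, 0, 0], "roll": 0},
    {"hand": 0, "slide": [0, 0, 0], "roll": 0}
  ]
}}

```text
t: 12.68
position: [0.448, 0.3817, 0.1489]
orientation: [0.001, 0.138, 0.99, 0.001]
contact_force: [-0.9, -0.1, 7.4]
opening: 0.626
finger_force: 65.5
```

{"op": "apply_moves", "data": {
  "motion": [
    {"hand": 0, "slide": [0, 0, -1.5], "roll": 0},
    {"hand": 0, "slide": [0, 0, -3], "roll": 0},
    {"hand": 0, "slide": [0, 0, -4], "roll": 0},
    {"hand": 0, "slide": [0, 0, -4], "roll": 0},
    {"hand": 0, "slide": [0, 0, -3], "roll": 0},
    {"hand": 0, "slide": [0, 0, 0], "roll": 0},
    {"hand": 0, "slide": [0, 0, 0], "roll": 0},
    {"hand": 0, "slide": [0, 0, 0], "roll": 0}
  ]
}}

```text
t: 13.35
position: [0.4462, 0.3802, 0.3006]
orientation: [-0.001, 0.138, 0.99, -0.001]
contact_force: [-0.3, -0.1, -5.5]
opening: 0.622
finger_force: 65.2
```

```bash
python3 - <<'E'
from h import *
goto(.4583,-.3594,192)
c=grab("wrist"); cv2.imwrite("pics/w5.png",cv2.resize(c["pixels"][:,:,::-1],None,fx=1.5,fy=1.5)); np.savez("w5.npz",**{k:c[k] for k in("pixels","pose","K","k1")})
E
```

```text
go slide cm [-21.32 -70.83] then roll -27.8 | z 0.3006 t 13.35 q6 -0.61 open 0.622 F [-0.3 -0.1 -5.5]
```

View pics/w5.png

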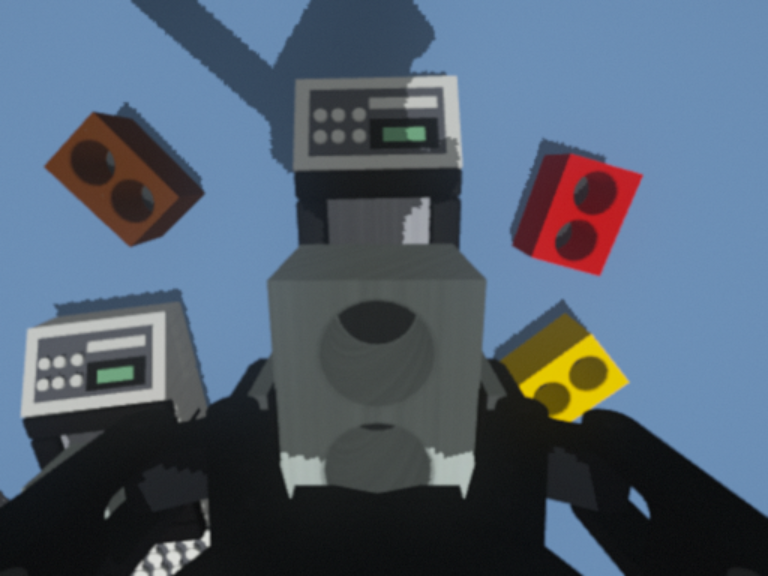

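{"op": "apply_moves", "data": {
  "motion": [
    {"hand": 0, "slide": [-1.1, -3.5, 0], "roll": 0},
    {"hand": 0, "slide": [-1.1, -3.5, 0], "roll": 0},
    {"hand": 0, "slide": [-1.1, -3.5, 0], "roll": 0},
    {"hand": 0, "slide": [-1.1, -3.5, 0], "roll": 0},
    {"hand": 0, "slide": [-1.1, -3.5, 0], "roll": 0},
    {"hand": 0, "slide": [-1.1, -3.5, 0], "roll": 0},
    {"hand": 0, "slide": [-1.1, -3.5, 0], "roll": 0},
    {"hand": 0, "slide": [-1.1, -3.5, 0], "roll": 0},
    {"hand": 0, "slide": [-1.1, -3.5, 0], "roll": 0},
    {"hand": 0, "slide": [-1.1, -3.5, 0], "roll": 0},
    {"hand": 0, "slide": [-1.1, -3.5, 0], "roll": 0},
    {"hand": 0, "slide": [-1.1, -3.5, 0], "roll": 0}
  ]
}}

```text
t: 14.4
position: [0.4583, -0.0607, 0.2999]
orientation: [-0.002, 0.138, 0.99, 0.0]
contact_force: [1.4, 0.4, -4.7]
opening: 0.626
finger_force: 65.8
```

{"op": "apply_moves", "data": {
  "motion": [
    {"hand": 0, "slide": [-1, -3.6, 0], "roll": 0},
    {"hand": 0, "slide": [-1, -3.6, 0], "roll": 0},
    {"hand": 0, "slide": [-1, -3.6, 0], "roll": 0},
    {"hand": 0, "slide": [-1, -3.6, 0], "roll": 0},
    {"hand": 0, "slide": [-1, -3.6, 0], "roll": 0},
    {"hand": 0, "slide": [-1, -3.6, 0], "roll": 0},
    {"hand": 0, "slide": [-1, -3.6, 0], "roll": 0},
    {"hand": 0, "slide": [-1, -3.6, 0], "roll": 0},
    {"hand": 0, "slide": [0, 0, 0], "roll": 7},
    {"hand": 0, "slide": [0, 0, 0], "roll": 7},
    {"hand": 0, "slide": [0, 0, 0], "roll": 7},
    {"hand": 0, "slide": [0, 0, 0], "roll": 7}
  ]
}}

```text
t: 15.4
position: [0.4571, -0.3576, 0.2989]
orientation: [-0.003, 0.376, 0.927, 0.001]
contact_force: [0.8, -0.3, -5.5]
opening: 0.625
finger_force: 66.6
```

{"op": "apply_moves", "data": {
  "motion": [
    {"hand": 0, "slide": [0, 0, 0], "roll": 7},
    {"hand": 0, "slide": [0, 0, 0], "roll": 7},
    {"hand": 0, "slide": [0, 0, 0], "roll": 7},
    {"hand": 0, "slide": [0, 0, 0], "roll": 7},
    {"hand": 0, "slide": [0, 0, 0], "roll": 7},
    {"hand": 0, "slide": [0, 0, 0], "roll": 7},
    {"hand": 0, "slide": [0, 0, 0], "roll": 7},
    {"hand": 0, "slide": [0, 0, 0], "roll": 7},
    {"hand": 0, "slide": [0, 0, 0], "roll": 7},
    {"hand": 0, "slide": [0, 0, 0], "roll": 7},
    {"hand": 0, "slide": [0, 0, 0], "roll": 7},
    {"hand": 0, "slide": [0, 0, 0], "roll": 7}
  ]
}}

```text
t: 16.4
position: [0.4573, -0.3572, 0.2991]
orientation: [-0.002, 0.899, 0.437, -0.001]
contact_force: [0.4, 0.3, -5.7]
opening: 0.625
finger_force: 66.7
```

{"op": "apply_moves", "data": {
  "motion": [
    {"hand": 0, "slide": [0, 0, 0], "roll": 7},
    {"hand": 0, "slide": [0, 0, 0], "roll": 7},
    {"hand": 0, "slide": [0, 0, 0], "roll": 7},
    {"hand": 0, "slide": [0, 0, 0], "roll": 7},
    {"hand": 0, "slide": [0, 0, 0], "roll": 7},
    {"hand": 0, "slide": [0, 0, 0], "roll": 5},
    {"hand": 0, "slide": [0, 0, 0], "roll": 0},
    {"hand": 0, "slide": [0, 0, 0], "roll": 0}
  ]
}}

```text
t: 17.07
position: [0.4575, -0.3574, 0.2999]
orientation: [-0.001, 0.994, 0.108, -0.001]
contact_force: [-1.5, -0.1, -5.6]
opening: 0.621
finger_force: 66.7
```

```bash
cat >> h.py <<'E'
HE=None
def inhand(c,row,zt=.0345):
    "tool x of the held block's upper front edge (row in 1.5x picture); 0.038 if centred"
    K=np.asarray(c["K"]); H=camera("wrist")["hand_eye"]
    cc=dict(K=K,k1=float(c["k1"]),pose=H); return unproj(cc,[[K[0,2],row/1.5]],zt)[0]
E
python3 - <<'E'
from h import *
goto(.4583,-.3594,12)
for n,r in(("w2",293),("w5",280)): print(n,np.round(inhand(dict(np.load(n+".npz")),r),4))
c=grab("wrist"); cv2.imwrite("pics/w6.png",cv2.resize(c["pixels"][:,:,::-1],None,fx=1.5,fy=1.5)); np.savez("w6.npz",**{k:c[k] for k in("pixels","pose","K","k1")})
g=np.radians(12); P=place((.4583,-.3594,g),PLATE); print("plate corners expected",np.round(proj(c,P)*1.5))
E
```

```text
go slide cm [0.03 0.21] then roll 0.3 | z 0.2999 t 17.07 q6 0.67 open 0.621 F [-1.5 -0.1 -5.6]
w2 [0.0371 0.0005 0.0345]
w5 [0.0404 0.0005 0.0345]
plate corners expected [[426. 326.]
 [431. 197.]
 [327. 196.]
 [330. 325.]]
```

View pics/w6.png

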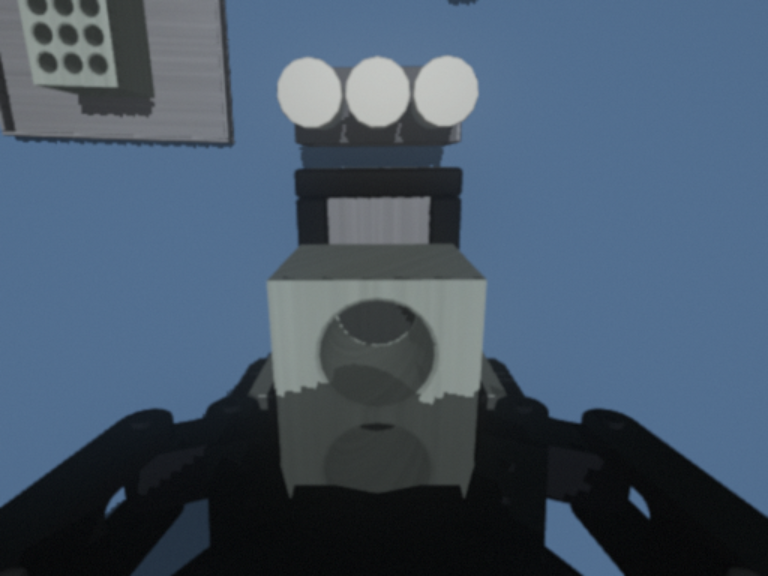

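The far plate corners appear at (327,197) and (431,196), as predicted, and the held block sits 2 mm forward in the hand. Lower it with that correction.

{"op": "apply_moves", "data": {
  "motion": [
    {"hand": 0, "slide": [-0.2, 0.2, 3.5], "roll": 0},
    {"hand": 0, "slide": [0, 0, 4], "roll": 0},
    {"hand": 0, "slide": [0, 0, 3.8], "roll": 0},
    {"hand": 0, "slide": [0, 0, 2], "roll": 0},
    {"hand": 0, "slide": [0, 0, 0.7], "roll": 0},
    {"hand": 0, "slide": [0, 0, 0.5], "roll": 0},
    {"hand": 0, "slide": [0, 0, 0.3], "roll": 0},
    {"hand": 0, "slide": [0, 0, 0], "roll": 0},
    {"hand": 0, "slide": [0, 0, 0], "roll": 0}
  ]
}}

```text
t: 17.97
position: [0.4575, -0.361, 0.1554]
orientation: [0.001, 0.994, 0.106, 0.001]
contact_force: [1.1, 0.2, -4.5]
opening: 0.625
finger_force: 66.5
```

{"op": "apply_moves", "data": {
  "motion": [
    {"hand": 0, "slide": [0, 0, 0.1], "roll": 0},
    {"hand": 0, "slide": [0, 0, 0.1], "roll": 0},
    {"hand": 0, "slide": [0, 0, 0], "roll": 0},
    {"hand": 0, "slide": [0, 0, 0], "roll": 0}
  ]
}}

```text
t: 18.3
position: [0.4568, -0.3605, 0.1523]
orientation: [0.0, 0.994, 0.106, 0.0]
contact_force: [-0.3, -0.3, -4.9]
opening: 0.623
finger_force: 66.5
```

{"op": "apply_moves", "data": {
  "motion": [
    {"hand": 0, "slide": [0, 0, 0.2], "roll": 0},
    {"hand": 0, "slide": [0, 0, 0.1], "roll": 0},
    {"hand": 0, "slide": [0, 0, 0], "roll": 0},
    {"hand": 0, "slide": [0, 0, 0], "roll": 0}
  ]
}}

```text
t: 18.63
position: [0.4567, -0.3604, 0.149]
orientation: [0.0, 0.994, 0.106, 0.0]
contact_force: [0.9, -0.1, -3.1]
opening: 0.624
finger_force: 66.8
```

{"op": "apply_moves", "data": {
  "motion": [
    {"hand": 0, "slide": [0, 0, 0.1], "roll": 0},
    {"hand": 0, "slide": [0, 0, 0], "roll": 0},
    {"hand": 1, "slide": [0, 0, 0], "roll": 0},
    {"hand": 1, "slide": [0, 0, 0], "roll": 0},
    {"hand": 1, "slide": [0, 0, 0], "roll": 0},
    {"hand": 1, "slide": [0, 0, 0], "roll": 0},
    {"hand": 1, "slide": [0, 0, -3], "roll": 0},
    {"hand": 1, "slide": [0, 0, -4], "roll": 0},
    {"hand": 1, "slide": [0, 0, -4], "roll": 0},
    {"hand": 1, "slide": [0, 0, -4], "roll": 0},
    {"hand": 1, "slide": [0, 0, 0], "roll": 0},
    {"hand": 1, "slide": [0, 0, 0], "roll": 0}
  ]
}}

```text
t: 19.63
position: [0.4577, -0.3612, 0.3008]
orientation: [0.002, 0.994, 0.106, 0.002]
contact_force: [0.2, -0.8, -0.4]
opening: 0.998
finger_force: 0.0
```

```bash
python3 - <<'E'
from h import *
wrist("w7",[("block_large",BLK,.09,(.4583,-.3594,12))])
goto(.5608,.1238,169.2)
c=dict(np.load("w5.npz")); c["k1"]=float(c["k1"])
print("heater_medium front plate corners at z .07",np.round(unproj(c,np.array([[327,197],[432,197]])/1.5,.07),4))
E
```

```text
block_large 0.56 [248. 182.] expected [248. 181.] -> [ 0.4598 -0.361 ] 12.1 iou 0.974
go slide cm [ 20.44 -45.08] then roll -157.0 | z 0.2972 t 19.73 q6 0.67 open 1.001 F [-0.1 -0.7 -0.4]
heater_medium front plate corners at z .07 [[0.3926 0.3597 0.07  ]
 [0.4118 0.4274 0.07  ]]
```

View pics/w7.png

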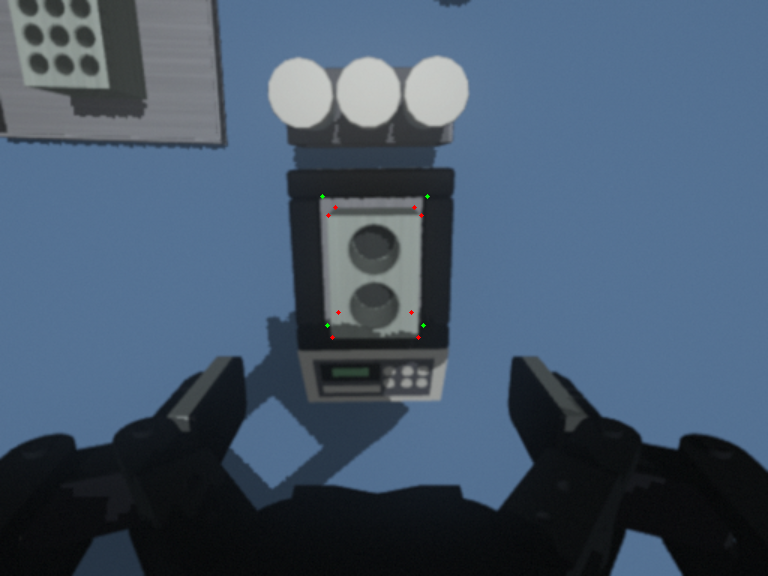

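`block_large` is down inside the rim of its own heater, with its outline at (328–421, 213–338). Next is `block_medium` on the middle heater.

{"op": "apply_moves", "data": {
  "motion": [
    {"hand": 1, "slide": [1.7, -3.75, 0], "roll": 0},
    {"hand": 1, "slide": [1.7, -3.75, 0], "roll": 0},
    {"hand": 1, "slide": [1.7, -3.75, 0], "roll": 0},
    {"hand": 1, "slide": [1.7, -3.75, 0], "roll": 0},
    {"hand": 1, "slide": [1.7, -3.75, 0], "roll": 0},
    {"hand": 1, "slide": [1.7, -3.75, 0], "roll": 0},
    {"hand": 1, "slide": [1.7, -3.75, 0], "roll": 0},
    {"hand": 1, "slide": [1.7, -3.75, 0], "roll": 0},
    {"hand": 1, "slide": [1.7, -3.75, 0], "roll": 0},
    {"hand": 1, "slide": [1.7, -3.75, 0], "roll": 0},
    {"hand": 1, "slide": [1.7, -3.75, 0], "roll": 0},
    {"hand": 1, "slide": [1.7, -3.75, 0], "roll": 0}
  ]
}}

```text
t: 20.73
position: [0.5601, 0.1245, 0.2956]
orientation: [0.0, 0.994, 0.106, -0.002]
contact_force: [1.1, -0.7, 0.3]
opening: 1.002
finger_force: 0.0
```

{"op": "apply_moves", "data": {
  "motion": [
    {"hand": 1, "slide": [0, 0, 0], "roll": -7},
    {"hand": 1, "slide": [0, 0, 0], "roll": -7},
    {"hand": 1, "slide": [0, 0, 0], "roll": -7},
    {"hand": 1, "slide": [0, 0, 0], "roll": -7},
    {"hand": 1, "slide": [0, 0, 0], "roll": -7},
    {"hand": 1, "slide": [0, 0, 0], "roll": -7},
    {"hand": 1, "slide": [0, 0, 0], "roll": -7},
    {"hand": 1, "slide": [0, 0, 0], "roll": -7},
    {"hand": 1, "slide": [0, 0, 0], "roll": -7},
    {"hand": 1, "slide": [0, 0, 0], "roll": -7},
    {"hand": 1, "slide": [0, 0, 0], "roll": -7},
    {"hand": 1, "slide": [0, 0, 0], "roll": -7}
  ]
}}

```text
t: 21.73
position: [0.5601, 0.1224, 0.2954]
orientation: [-0.001, 0.666, 0.746, -0.002]
contact_force: [0.4, 0.0, 1.0]
opening: 1.003
finger_force: 0.0
```

{"op": "apply_moves", "data": {
  "motion": [
    {"hand": 1, "slide": [0, 0, 0], "roll": -7},
    {"hand": 1, "slide": [0, 0, 0], "roll": -7},
    {"hand": 1, "slide": [0, 0, 0], "roll": -7},
    {"hand": 1, "slide": [0, 0, 0], "roll": -7},
    {"hand": 1, "slide": [0, 0, 0], "roll": -7},
    {"hand": 1, "slide": [0, 0, 0], "roll": -7},
    {"hand": 1, "slide": [0, 0, 0], "roll": -7},
    {"hand": 1, "slide": [0, 0, 0], "roll": -7},
    {"hand": 1, "slide": [0, 0, 0], "roll": -7},
    {"hand": 1, "slide": [0, 0, 0], "roll": -7},
    {"hand": 1, "slide": [0, 0, 0], "roll": -3},
    {"hand": 1, "slide": [0, 0, 0], "roll": 0}
  ]
}}

```text
t: 22.73
position: [0.5601, 0.1224, 0.2956]
orientation: [-0.002, 0.093, 0.996, -0.001]
contact_force: [0.1, 0.1, -1.1]
opening: 0.998
finger_force: 0.0
```

```bash
python3 - <<'E'
from h import *
c,o=wrist("w8",[("block_medium",BLK,.09,(.5608,.1238,-10.8))])
p=o[0]; goto(p[0],p[1],np.degrees(p[2])+180)
E
```

```text
block_medium 0.85 [257. 186.] expected [254. 183.] -> [0.5631 0.1263] -10.1 iou 0.985
go slide cm [-0.19  0.43] then roll -0.8 | z 0.2962 t 22.83 q6 -1.19 open 1.003 F [-0.5 -0.1  0.2]
```

View pics/w8.png

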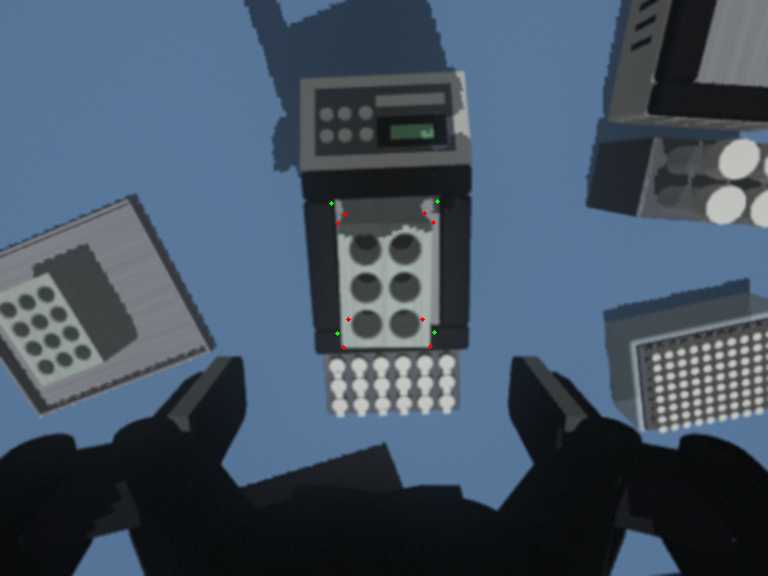

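The six-hole block is fitted on the heater with the tiny tubes, outline (337–433, 222–347). Grip and lift.

{"op": "apply_moves", "data": {
  "motion": [
    {"hand": 1, "slide": [-0.2, 0.4, 3.6], "roll": -0.8},
    {"hand": 1, "slide": [0, 0, 4], "roll": 0},
    {"hand": 1, "slide": [0, 0, 4], "roll": 0},
    {"hand": 1, "slide": [0, 0, 2.4], "roll": 0},
    {"hand": 1, "slide": [0, 0, 1], "roll": 0},
    {"hand": 1, "slide": [0, 0, 0], "roll": 0},
    {"hand": 0, "slide": [0, 0, 0], "roll": 0},
    {"hand": 0, "slide": [0, 0, 0], "roll": 0},
    {"hand": 0, "slide": [0, 0, 0], "roll": 0},
    {"hand": 0, "slide": [0, 0, 0], "roll": 0},
    {"hand": 0, "slide": [0, 0, 0], "roll": 0},
    {"hand": 0, "slide": [0, 0, 0], "roll": 0}
  ]
}}

```text
t: 23.83
position: [0.565, 0.1263, 0.1501]
orientation: [0.002, 0.087, 0.996, 0.0]
contact_force: [-0.3, -0.5, 7.1]
opening: 0.619
finger_force: 65.1
```

{"op": "apply_moves", "data": {
  "motion": [
    {"hand": 0, "slide": [0, 0, -1.5], "roll": 0},
    {"hand": 0, "slide": [0, 0, -3], "roll": 0},
    {"hand": 0, "slide": [0, 0, -4], "roll": 0},
    {"hand": 0, "slide": [0, 0, -4], "roll": 0},
    {"hand": 0, "slide": [0, 0, -3], "roll": 0},
    {"hand": 0, "slide": [0, 0, 0], "roll": 0},
    {"hand": 0, "slide": [0, 0, 0], "roll": 0},
    {"hand": 0, "slide": [0, 0, 0], "roll": 0}
  ]
}}

```text
t: 24.5
position: [0.5628, 0.1259, 0.3021]
orientation: [-0.001, 0.087, 0.996, -0.0]
contact_force: [-0.0, 0.6, -4.8]
opening: 0.625
finger_force: 65.0
```

```bash
python3 - <<'E'
from h import *
goto(.4465,.3811,164.2)
c=grab("wrist"); cv2.imwrite("pics/w9.png",cv2.resize(c["pixels"][:,:,::-1],None,fx=1.5,fy=1.5)); np.savez("w9.npz",**{k:c[k] for k in("pixels","pose","K","k1")})
E
```

```text
go slide cm [15.88 23.11] then roll 5.8 | z 0.3021 t 24.5 q6 -1.2 open 0.625 F [-0.   0.6 -4.8]
```

View pics/w9.png

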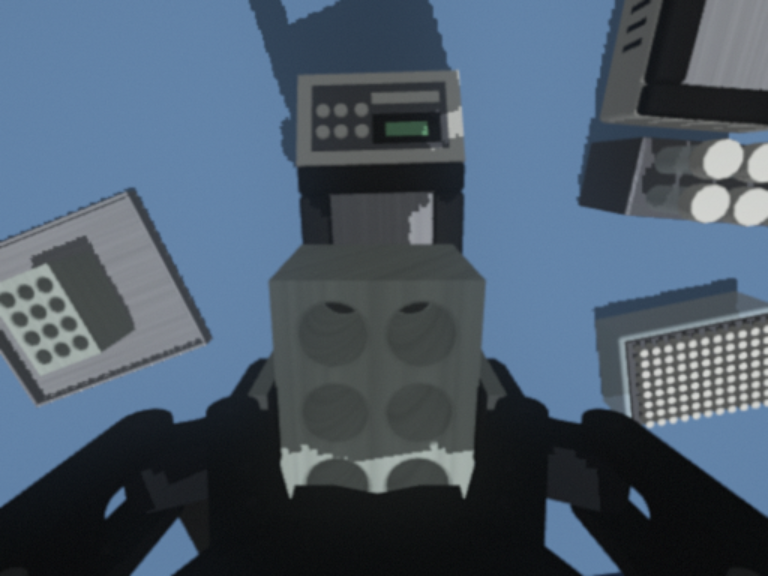

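{"op": "apply_moves", "data": {
  "motion": [
    {"hand": 0, "slide": [2, 2.9, 0], "roll": 0},
    {"hand": 0, "slide": [2, 2.9, 0], "roll": 0},
    {"hand": 0, "slide": [2, 2.9, 0], "roll": 0},
    {"hand": 0, "slide": [2, 2.9, 0], "roll": 0},
    {"hand": 0, "slide": [2, 2.9, 0], "roll": 0},
    {"hand": 0, "slide": [2, 2.9, 0], "roll": 0},
    {"hand": 0, "slide": [2, 2.9, 0], "roll": 0},
    {"hand": 0, "slide": [1.7, 2.8, 0], "roll": 0},
    {"hand": 0, "slide": [0, 0, 0], "roll": 5.8},
    {"hand": 0, "slide": [0, 0, 0], "roll": 0},
    {"hand": 0, "slide": [0, 0, 0], "roll": 0},
    {"hand": 0, "slide": [0, 0, 0], "roll": 0}
  ]
}}

```text
t: 25.55
position: [0.4491, 0.3799, 0.3015]
orientation: [-0.001, 0.137, 0.991, -0.001]
contact_force: [0.4, 0.5, -5.0]
opening: 0.622
finger_force: 65.7
```

```bash
python3 - <<'E'
from h import *
goto(.4465+.0024*.962,.3811-.0024*.272,164.2)
c=dict(np.load("w9.npz")); c["k1"]=float(c["k1"])
print("heater_small front corners",np.round(unproj(c,np.array([[331,192],[435,192]])/1.5,.07),4))
c=grab("wrist")
# plate front edge: sample brightness along expected lines
print("heater_medium plate corners expected",np.round(proj(c,place((.4465,.3811,np.radians(-15.8)),PLATE))*1.5))
cv2.imwrite("pics/w10.png",cv2.resize(c["pixels"][:,:,::-1],None,fx=1.5,fy=1.5))
g=c["pixels"].max(2); 
for r in (137,145,152): print(r,g[r,195:310:2].tolist())
print([int(v) for v in g[110:170:2,255]])
E
```

```text
go slide cm [0.05 0.05] then roll 0.1 | z 0.3015 t 25.55 q6 -0.61 open 0.622 F [ 0.4  0.5 -5. ]
heater_small front corners [[0.5088 0.1035 0.07  ]
 [0.521  0.1723 0.07  ]]
heater_medium plate corners expected [[327. 192.]
 [331. 322.]
 [427. 322.]
 [431. 193.]]
137 [176, 112, 46, 47, 38, 36, 37, 36, 35, 36, 34, 41, 77, 80, 77, 81, 80, 79, 78, 77, 78, 79, 81, 82, 79, 78, 78, 80, 81, 80, 79, 79, 78, 79, 83, 81, 81, 81, 81, 81, 78, 79, 94, 133, 170, 140, 42, 45, 50, 45, 48, 48, 48, 49, 49, 53, 147, 176]
145 [178, 141, 51, 49, 48, 48, 48, 47, 44, 43, 37, 36, 76, 75, 79, 79, 79, 80, 78, 76, 77, 79, 80, 81, 77, 77, 79, 80, 79, 78, 80, 79, 78, 80, 82, 78, 87, 142, 169, 169, 166, 162, 168, 170, 169, 133, 37, 46, 47, 49, 47, 47, 47, 48, 46, 60, 168, 177]
152 [178, 158, 59, 47, 48, 47, 47, 48, 48, 47, 41, 35, 65, 78, 79, 78, 79, 79, 79, 77, 77, 76, 78, 81, 77, 77, 78, 78, 79, 79, 79, 79, 77, 79, 80, 79, 80, 103, 164, 171, 166, 166, 168, 170, 169, 134, 35, 45, 49, 47, 47, 47, 48, 48, 47, 66, 171, 177]
[37, 25, 29, 27, 27, 26, 27, 28, 22, 37, 79, 79, 79, 80, 81, 78, 79, 79, 79, 81, 79, 79, 79, 78, 79, 80, 77, 75, 77, 77]
```

The measured plate edges (left 327, right 429, front 193) match the prediction. Lower it.

{"op": "apply_moves", "data": {
  "motion": [
    {"hand": 0, "slide": [0.1, 0, 3.5], "roll": 0},
    {"hand": 0, "slide": [0, 0, 4], "roll": 0},
    {"hand": 0, "slide": [0, 0, 4], "roll": 0},
    {"hand": 0, "slide": [0, 0, 2.2], "roll": 0},
    {"hand": 0, "slide": [0, 0, 0.8], "roll": 0},
    {"hand": 0, "slide": [0, 0, 0.3], "roll": 0},
    {"hand": 0, "slide": [0, 0, 0], "roll": 0},
    {"hand": 0, "slide": [0, 0, 0], "roll": 0},
    {"hand": 0, "slide": [0, 0, 0], "roll": 0}
  ]
}}

```text
t: 26.35
position: [0.4494, 0.3818, 0.1569]
orientation: [0.001, 0.138, 0.99, 0.001]
contact_force: [0.3, 0.2, -5.0]
opening: 0.628
finger_force: 65.6
```

{"op": "apply_moves", "data": {
  "motion": [
    {"hand": 0, "slide": [0, 0, 0.2], "roll": 0},
    {"hand": 0, "slide": [0, 0, 0.2], "roll": 0},
    {"hand": 0, "slide": [0, 0, 0.1], "roll": 0},
    {"hand": 0, "slide": [0, 0, 0], "roll": 0},
    {"hand": 0, "slide": [0, 0, 0], "roll": 0}
  ]
}}

```text
t: 26.77
position: [0.4484, 0.3813, 0.1502]
orientation: [0.0, 0.137, 0.991, 0.0]
contact_force: [-0.0, -0.6, -2.3]
opening: 0.623
finger_force: 66.2
```

{"op": "apply_moves", "data": {
  "motion": [
    {"hand": 0, "slide": [0, 0, 0.1], "roll": 0},
    {"hand": 0, "slide": [0, 0, 0], "roll": 0},
    {"hand": 1, "slide": [0, 0, 0], "roll": 0},
    {"hand": 1, "slide": [0, 0, 0], "roll": 0},
    {"hand": 1, "slide": [0, 0, 0], "roll": 0},
    {"hand": 1, "slide": [0, 0, 0], "roll": 0},
    {"hand": 1, "slide": [0, 0, -3], "roll": 0},
    {"hand": 1, "slide": [0, 0, -4], "roll": 0},
    {"hand": 1, "slide": [0, 0, -4], "roll": 0},
    {"hand": 1, "slide": [0, 0, -4], "roll": 0},
    {"hand": 1, "slide": [0, 0, 0], "roll": 0},
    {"hand": 1, "slide": [0, 0, 0], "roll": 0}
  ]
}}

```text
t: 27.77
position: [0.4494, 0.382, 0.3018]
orientation: [0.002, 0.138, 0.99, 0.002]
contact_force: [0.0, -0.6, -1.8]
opening: 1.002
finger_force: 0.0
```

```bash
python3 - <<'E'
from h import *
wrist("w11",[("block_medium",BLK,.09,(.4465,.3811,-15.8))])
goto(.568,-.132,11)
E
```

```text
block_medium 0.83 [248. 176.] expected [249. 177.] -> [0.4463 0.3816] -16.6 iou 0.982
go slide cm [-25.53 -46.07] then roll 153.2 | z 0.2981 t 27.87 q6 -0.61 open 1.001 F [-0.2 -0.2  0.1]
```

`block_medium` is within 1 mm of its plate centre. Back to the tray for `block_small`.

{"op": "apply_moves", "data": {
  "motion": [
    {"hand": 1, "slide": [-1.8, -3.3, 0], "roll": 0},
    {"hand": 1, "slide": [-1.8, -3.3, 0], "roll": 0},
    {"hand": 1, "slide": [-1.8, -3.3, 0], "roll": 0},
    {"hand": 1, "slide": [-1.8, -3.3, 0], "roll": 0},
    {"hand": 1, "slide": [-1.8, -3.3, 0], "roll": 0},
    {"hand": 1, "slide": [-1.8, -3.3, 0], "roll": 0},
    {"hand": 1, "slide": [-1.8, -3.3, 0], "roll": 0},
    {"hand": 1, "slide": [-1.8, -3.3, 0], "roll": 0},
    {"hand": 1, "slide": [-1.8, -3.3, 0], "roll": 0},
    {"hand": 1, "slide": [-1.8, -3.3, 0], "roll": 0},
    {"hand": 1, "slide": [-1.8, -3.3, 0], "roll": 0},
    {"hand": 1, "slide": [-1.8, -3.3, 0], "roll": 0}
  ]
}}

```text
t: 28.87
position: [0.5474, -0.0605, 0.2967]
orientation: [-0.002, 0.138, 0.99, 0.0]
contact_force: [-0.2, 0.2, -0.2]
opening: 1.002
finger_force: 0.0
```

{"op": "apply_moves", "data": {
  "motion": [
    {"hand": 1, "slide": [-1.9, -3.2, 0], "roll": 0},
    {"hand": 1, "slide": [-1.9, -3.2, 0], "roll": 0},
    {"hand": 1, "slide": [0, 0, 0], "roll": 7},
    {"hand": 1, "slide": [0, 0, 0], "roll": 7},
    {"hand": 1, "slide": [0, 0, 0], "roll": 7},
    {"hand": 1, "slide": [0, 0, 0], "roll": 7},
    {"hand": 1, "slide": [0, 0, 0], "roll": 7},
    {"hand": 1, "slide": [0, 0, 0], "roll": 7},
    {"hand": 1, "slide": [0, 0, 0], "roll": 7},
    {"hand": 1, "slide": [0, 0, 0], "roll": 7},
    {"hand": 1, "slide": [0, 0, 0], "roll": 7},
    {"hand": 1, "slide": [0, 0, 0], "roll": 7}
  ]
}}

```text
t: 29.87
position: [0.5664, -0.1304, 0.2963]
orientation: [-0.002, 0.683, 0.73, -0.001]
contact_force: [1.0, 0.0, -0.1]
opening: 1.001
finger_force: 0.0
```

{"op": "apply_moves", "data": {
  "motion": [
    {"hand": 1, "slide": [0, 0, 0], "roll": 7},
    {"hand": 1, "slide": [0, 0, 0], "roll": 7},
    {"hand": 1, "slide": [0, 0, 0], "roll": 7},
    {"hand": 1, "slide": [0, 0, 0], "roll": 7},
    {"hand": 1, "slide": [0, 0, 0], "roll": 7},
    {"hand": 1, "slide": [0, 0, 0], "roll": 7},
    {"hand": 1, "slide": [0, 0, 0], "roll": 7},
    {"hand": 1, "slide": [0, 0, 0], "roll": 7},
    {"hand": 1, "slide": [0, 0, 0], "roll": 7},
    {"hand": 1, "slide": [0, 0, 0], "roll": 7},
    {"hand": 1, "slide": [0, 0, 0], "roll": 7},
    {"hand": 1, "slide": [0, 0, 0], "roll": 6}
  ]
}}

```text
t: 30.87
position: [0.5664, -0.1304, 0.2964]
orientation: [-0.001, 0.996, 0.094, -0.002]
contact_force: [-0.3, -0.4, -0.1]
opening: 0.999
finger_force: 0.0
```

```bash
python3 - <<'E'
from h import *
B=(np.array(BLK)-[0,0,.061]).tolist()
c,o=wrist("w12",[("block_small",B,.029,(.568,-.132,11)),("tray",TRAY,0,(.5675,-.1321,10.9))])
p=o[0]; goto(p[0],p[1],np.degrees(p[2]))
E
```

```text
block_small 0.72 [251. 167.] expected [252. 167.] -> [ 0.5662 -0.1333] 11.2 iou 0.971
tray 0.96 [249. 132.] expected [252. 163.] -> [ 0.5669 -0.1329] 10.8 iou 0.765
go slide cm [-0.11  0.27] then roll 0.2 | z 0.2969 t 31.02 q6 1.13 open 0.998 F [-0.  -0.5 -0.7]
```

{"op": "apply_moves", "data": {
  "motion": [
    {"hand": 1, "slide": [0, 0.2, 3.6], "roll": 0},
    {"hand": 1, "slide": [0, 0, 4], "roll": 0},
    {"hand": 1, "slide": [0, 0, 4], "roll": 0},
    {"hand": 1, "slide": [0, 0, 4], "roll": 0},
    {"hand": 1, "slide": [0, 0, 3.6], "roll": 0},
    {"hand": 1, "slide": [0, 0, 1.8], "roll": 0},
    {"hand": 1, "slide": [0, 0, 0], "roll": 0},
    {"hand": 0, "slide": [0, 0, 0], "roll": 0},
    {"hand": 0, "slide": [0, 0, 0], "roll": 0},
    {"hand": 0, "slide": [0, 0, 0], "roll": 0},
    {"hand": 0, "slide": [0, 0, 0], "roll": 0},
    {"hand": 0, "slide": [0, 0, 0], "roll": 0}
  ]
}}

```text
t: 32.02
position: [0.5689, -0.1328, 0.0908]
orientation: [0.001, 0.995, 0.098, 0.002]
contact_force: [-1.1, -0.3, 6.3]
opening: 0.624
finger_force: 65.0
```

{"op": "apply_moves", "data": {
  "motion": [
    {"hand": 0, "slide": [0, 0, 0], "roll": 0},
    {"hand": 0, "slide": [0, 0, -1.5], "roll": 0},
    {"hand": 0, "slide": [0, 0, -3.5], "roll": 0},
    {"hand": 0, "slide": [0, 0, -4], "roll": 0},
    {"hand": 0, "slide": [0, 0, -4], "roll": 0},
    {"hand": 0, "slide": [0, 0, -4], "roll": 0},
    {"hand": 0, "slide": [0, 0, -4], "roll": 0},
    {"hand": 0, "slide": [0, 0, 0], "roll": 0},
    {"hand": 0, "slide": [0, 0, 0], "roll": 0},
    {"hand": 0, "slide": [0, 0, 0], "roll": 0}
  ]
}}

```text
t: 32.85
position: [0.5669, -0.1324, 0.2984]
orientation: [-0.0, 0.995, 0.098, -0.0]
contact_force: [-1.4, -1.0, -4.2]
opening: 0.624
finger_force: 65.0
```

```bash
python3 - <<'E'
from h import *
goto(.5602,.1299,-10)
c=grab("wrist"); cv2.imwrite("pics/w13.png",cv2.resize(c["pixels"][:,:,::-1],None,fx=1.5,fy=1.5))
g=c["pixels"].max(2)
for col in (195,210,251,290,308): print(col,[int(v) for v in g[155:215:2,col]])
E
```

```text
go slide cm [  4.43 -25.86] then roll 21.2 | z 0.2984 t 32.85 q6 1.13 open 0.624 F [-1.4 -1.  -4.2]
195 [124, 119, 117, 121, 121, 120, 122, 121, 121, 121, 118, 121, 110, 85, 82, 82, 80, 78, 79, 81, 79, 94, 143, 143, 145, 145, 146, 145, 146, 146]
210 [126, 120, 118, 120, 124, 122, 122, 121, 103, 77, 82, 79, 79, 81, 79, 80, 81, 78, 81, 81, 80, 95, 140, 143, 143, 141, 142, 142, 143, 121]
251 [128, 125, 124, 122, 128, 125, 126, 122, 104, 80, 80, 81, 81, 79, 80, 81, 79, 80, 81, 79, 75, 95, 143, 145, 144, 143, 145, 145, 145, 126]
290 [130, 125, 125, 123, 126, 123, 124, 122, 108, 82, 80, 81, 80, 80, 79, 81, 81, 84, 80, 81, 82, 98, 141, 144, 142, 144, 143, 143, 145, 129]
308 [127, 127, 123, 124, 124, 122, 123, 122, 121, 124, 125, 121, 117, 99, 82, 78, 82, 80, 80, 81, 82, 97, 143, 145, 144, 144, 145, 144, 143, 147]
```

{"op": "apply_moves", "data": {
  "motion": [
    {"hand": 0, "slide": [0.65, -3.7, 0], "roll": 0},
    {"hand": 0, "slide": [0.65, -3.7, 0], "roll": 0},
    {"hand": 0, "slide": [0.65, -3.7, 0], "roll": 0},
    {"hand": 0, "slide": [0.65, -3.7, 0], "roll": 0},
    {"hand": 0, "slide": [0.65, -3.7, 0], "roll": 0},
    {"hand": 0, "slide": [0.65, -3.7, 0], "roll": 0},
    {"hand": 0, "slide": [0.65, -3.6, 0], "roll": 0},
    {"hand": 0, "slide": [0, 0, 0], "roll": 7},
    {"hand": 0, "slide": [0, 0, 0], "roll": 7},
    {"hand": 0, "slide": [0, 0, 0], "roll": 7},
    {"hand": 0, "slide": [0, 0, 0], "roll": 0},
    {"hand": 0, "slide": [0, 0, 0], "roll": 0}
  ]
}}

```text
t: 33.9
position: [0.5615, 0.1292, 0.2969]
orientation: [0.001, 0.997, -0.084, -0.002]
contact_force: [0.1, 0.4, -3.7]
opening: 0.622
finger_force: 65.5
```

```bash
python3 - <<'E'
from h import *
goto(.5615,.1297,-10)
c=grab("wrist"); img=cv2.resize(c["pixels"][:,:,::-1],None,fx=1.5,fy=1.5)
P=proj(c,place((.5602,.1299,np.radians(-10)),PLATE)); print(np.round(P*1.5))
for a in P: cv2.circle(img,tuple(int(v) for v in (a+.5)*1.5),2,(0,255,0),-1)
cv2.imwrite("pics/w14.png",img)
E
```

```text
go slide cm [-0.01 -0.05] then roll 0.4 | z 0.2969 t 33.9 q6 1.94 open 0.622 F [ 0.1  0.4 -3.7]
[[423. 329.]
 [428. 199.]
 [322. 199.]
 [326. 329.]]
```

View pics/w14.png

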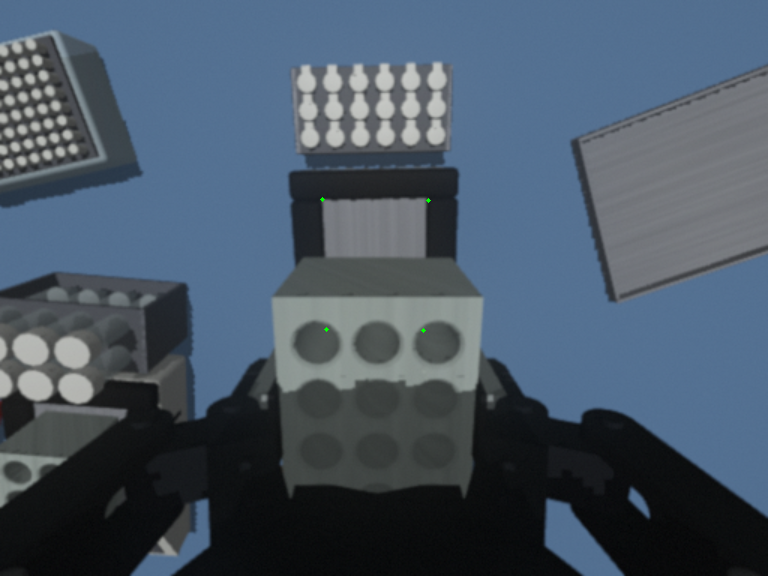

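The predicted far corners (322,199) and (428,199) sit on the plate's corners. Lower the last block.

{"op": "apply_moves", "data": {
  "motion": [
    {"hand": 0, "slide": [0, 0, 3.5], "roll": 0},
    {"hand": 0, "slide": [0, 0, 4], "roll": 0},
    {"hand": 0, "slide": [0, 0, 4], "roll": 0},
    {"hand": 0, "slide": [0, 0, 2], "roll": 0},
    {"hand": 0, "slide": [0, 0, 0.5], "roll": 0},
    {"hand": 0, "slide": [0, 0, 0.2], "roll": 0},
    {"hand": 0, "slide": [0, 0, 0], "roll": 0},
    {"hand": 0, "slide": [0, 0, 0], "roll": 0},
    {"hand": 0, "slide": [0, 0, 0], "roll": 0}
  ]
}}

```text
t: 34.7
position: [0.5635, 0.1295, 0.1588]
orientation: [-0.001, 0.996, -0.085, 0.002]
contact_force: [1.2, -0.8, -3.4]
opening: 0.619
finger_force: 65.3
```

{"op": "apply_moves", "data": {
  "motion": [
    {"hand": 0, "slide": [0, 0, 0.1], "roll": 0},
    {"hand": 0, "slide": [0, 0, 0.1], "roll": 0},
    {"hand": 0, "slide": [0, 0, 0], "roll": 0},
    {"hand": 0, "slide": [0, 0, 0], "roll": 0}
  ]
}}

```text
t: 35.03
position: [0.5624, 0.1294, 0.1552]
orientation: [-0.0, 0.996, -0.085, 0.0]
contact_force: [-0.3, 0.1, -4.4]
opening: 0.623
finger_force: 65.3
```

{"op": "apply_moves", "data": {
  "motion": [
    {"hand": 0, "slide": [0, 0, 0.2], "roll": 0},
    {"hand": 0, "slide": [0, 0, 0.2], "roll": 0},
    {"hand": 0, "slide": [0, 0, 0], "roll": 0},
    {"hand": 0, "slide": [0, 0, 0], "roll": 0},
    {"hand": 0, "slide": [0, 0, 0], "roll": 0}
  ]
}}

```text
t: 35.45
position: [0.5625, 0.1294, 0.1518]
orientation: [-0.0, 0.996, -0.085, 0.0]
contact_force: [-2.9, 0.8, 6.7]
opening: 0.622
finger_force: 66.8
```

{"op": "apply_moves", "data": {
  "motion": [
    {"hand": 1, "slide": [0, 0, 0], "roll": 0},
    {"hand": 1, "slide": [0, 0, 0], "roll": 0},
    {"hand": 1, "slide": [0, 0, 0], "roll": 0},
    {"hand": 1, "slide": [0, 0, 0], "roll": 0},
    {"hand": 1, "slide": [0, 0, -3], "roll": 0},
    {"hand": 1, "slide": [0, 0, -4], "roll": 0},
    {"hand": 1, "slide": [0, 0, -4], "roll": 0},
    {"hand": 1, "slide": [0, 0, -4], "roll": 0},
    {"hand": 1, "slide": [0, 0, 0], "roll": 0},
    {"hand": 1, "slide": [0, 0, 0], "roll": 0}
  ]
}}

```text
t: 36.28
position: [0.5636, 0.1296, 0.3037]
orientation: [-0.001, 0.996, -0.085, 0.003]
contact_force: [-0.5, -1.0, 0.3]
opening: 1.0
finger_force: 0.0
```

```bash
python3 - <<'E'
from h import *
wrist("w15",[("block_small",BLK,.09,(.5602,.1299,-10))]); goto(.5,-.1,0)
E
```

```text
block_small none
go slide cm [-2.19 23.64] then roll -9.8 | z 0.3002 t 36.38 q6 1.95 open 1.0 F [-0.5 -0.3 -0.3]
```

View pics/w15.png

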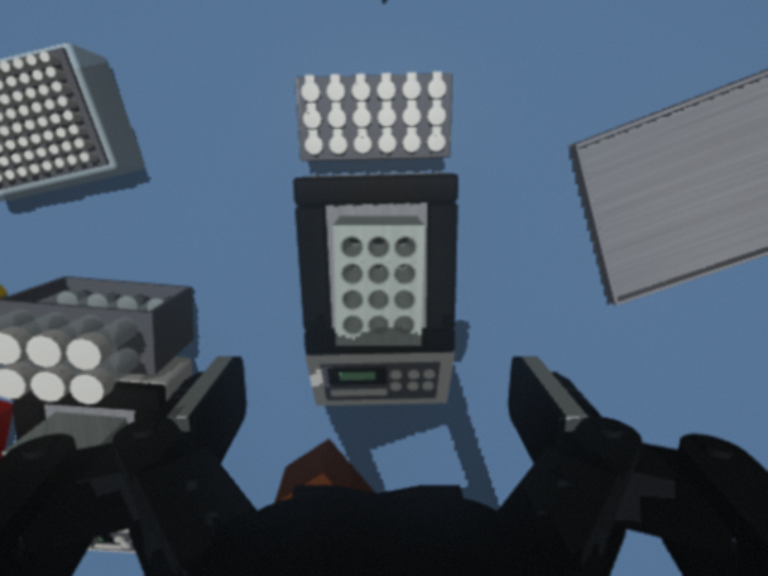

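`block_small` lies level inside the rim, top face at (333–423, 224–345), with the plate gap even all round. Move aside and do one final check from the top camera.

{"op": "apply_moves", "data": {
  "motion": [
    {"hand": 1, "slide": [-2, 3, -2], "roll": 0},
    {"hand": 1, "slide": [-2, 3, -2], "roll": 0},
    {"hand": 1, "slide": [-2, 3, -2], "roll": 0},
    {"hand": 1, "slide": [-2, 3, 0], "roll": 0},
    {"hand": 1, "slide": [-2, 3, 0], "roll": 0},
    {"hand": 1, "slide": [-2, 3, 0], "roll": 0},
    {"hand": 1, "slide": [0, 3, 0], "roll": 0},
    {"hand": 1, "slide": [0, 3, 0], "roll": 0},
    {"hand": 1, "slide": [0, 0, 0], "roll": 0},
    {"hand": 1, "slide": [0, 0, 0], "roll": 0}
  ]
}}

```text
t: 37.22
position: [0.4023, -0.0876, 0.3594]
orientation: [-0.0, 0.996, -0.087, -0.002]
contact_force: [0.1, -0.2, 0.3]
opening: 1.0
finger_force: 0.0
```

```bash
python3 - <<'E'
from h import *
c=grab("top")
for t,g in [("block_large",(.4583,-.3594,12)),("block_medium",(.4465,.3811,-15.8)),("block_small",(.5602,.1299,-10))]:
    g=np.array([g[0],g[1],np.radians(g[2])]); u=proj(c,place(g,[[0,0,.09]]))[0]; ds=trace("top",t)
    if not ds: print(t,"none"); continue
    d=min(ds,key=lambda d:np.hypot(*(np.array(d["location"])-u))); p,i=fit(c,d["pixels"],BLK,g)
    print(t,"off plate mm",np.round(1000*(p-g)[:2],1),"iou",round(i,3),round(d["conf"],2))
for t in ["tip_box","bottle"]:
    d=trace("top",t); print(t,np.round(unproj(c,d[0]["location"],.06)[0],3) if d else None)
print(sense()["contact_force"],sense()["t"])
E
```

```text
block_large off plate mm [ 1.  -3.3] iou 0.886 0.71
block_medium off plate mm [-0.1 -3.1] iou 0.96 0.85
block_small off plate mm [ 0. -2.] iou 0.934 0.65
tip_box [0.694 0.358 0.06 ]
bottle [ 0.691 -0.371  0.06 ]
[-0.61031506  0.00754434 -0.47262473] 37.5167
```

All three blocks are within about 3 mm of their plate centres; the top camera reads about 2–3 mm low in y against the wrist camera. The bystanders have not moved. Handing in.

```bash
python3 -c "
from station import sign_off
print(sign_off())"
```

```text
the job is handed in; nothing more can be done
None
```

All three blocks are on their own heaters, let go and lying flat, each within about 4 mm of its plate centre by my final top-camera check; the tip box and bottle stand where they were, and the job was handed in at about 37.5 s (the hand-in returned no verdict).

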